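# Hang a parts bin on the louvre stand

### The arm

A 7-joint arm with a two-finger parallel gripper is mounted at the origin on a cart in front of the work surface, level with it; the furniture and walls round the work are solid. World frame = base frame: x ahead of the robot, y to its left, z up, the work surface at z = 0. Lengths are in m, angles in rad, forces in N, time in s.
With the tool pointing down it reaches from about 0.4 to 0.875 m from the base axis. Payload 6.5 kg.
Tool frame: the origin (TCP) lies midway between the tips of the shut fingers; the grasp point (between the pads) lies 19 mm behind it (r.tcp_to_grasp is the distance from the TCP to the grasp point, in m); z points along the fingers, y is the line along which they close (so a half turn about z gives the same grasp; the last joint's range is limited). The gripper opens to 88 mm and grips with 3 to 60 N. Pads are 18 mm wide; open, the fingers measure 123 mm over their backs; the gripper's body (75 mm by 187 mm) begins 45 mm behind the grasp point.
Start: joints at [-1.343, 0.536, -0.004, 1.538, 0.003, 1.067, -0.071], TCP at [0.188, 0.622, 0.239] pointing down, gripper open.
Joint ranges: [-2.7, 2.7], [-0.37, 2.16], [-1.27, 1.26], [0.24, 2.4], [-1.31, 4.45], [0.19, 1.91], [-2.76, 2.76]. Speed limits (rad/s): [2.39, 2.39, 3.14, 3.14, 3.14, 3.14, 3.14].

### API

Orientations are given as a unit quaternion [x, y, z, w].
In Python, from plant import r gives the robot as it stands.
- The arm moves only by the shell command python3 -m jog 'ROWS' [OPENING] [FORCE]. ROWS is a JSON object of lists of equal length, an entry for each row: "dp": the shift along the tool's x, y, z in cm, a list of three; "twist": the turn about the tool's z in degrees. In form: {"dp": [[dx, dy, dz], ...], "twist": [twist, ...]}. A call has exactly 10 rows; each row shifts and turns the commanded pose from where the row before left it, along the tool's axes as they then stand; what a row does not reach is not made up. A row lasts 1/10 s, in which the tool goes at most 50 mm and 8.59 degrees, less where a joint would pass 70% of its speed; a pose out of reach is approached as far as the arm can. A call is refused whole if a number of a shift passes 5 or a number of a turn 8.59, either way. A call with a gripper value outside its range is refused whole. OPENING is the opening, from 0 (shut) to 1 (fully open), set as the call begins (- or left out, the last holds). The fingers move at their own pace and stop on an object; FORCE is the grip in N (left out, the last holds). Time passes only in rows, so rows that do not move let the fingers close, or fill a call up. It gives the time, the measured TCP pose, the force, the opening and the grip force at its end, in the units of the state.
- r.get_state(): the state, without advancing time (a new reading comes with each control period).
- r.capture(name): name is "scene" or "top" or "wrist"; returns a dict with "frame" (420x560x3 uint8, red, green, blue), "depth" (420x560 float32, m along the optical axis (not along the pixel's ray), 0 where there is no reading), "mtx" (3x3 intrinsics, pixels), "eye" and "rotation" of the camera in the world; the wrist camera has in their place "T_tool_cam" (4x4, takes a point from camera to tool coordinates, whose origin is the TCP and whose axes are the flange's). Camera axes: x right, y down, z forward; pixel columns grow to the right and rows downward; lengths in m; the calibration is good to about 2 mm. A picture is of the moment at which its call begins: read the wrist's pose just before it.
- r.finish_job(): hands the job in; it is judged then, once.
The state is a dict: "clock": time; "joints": joint angles; "qvel": joint speeds; "joint_efforts": joint torques, N m; "tcp_pos": TCP position; "tcp_rot": TCP orientation; "wrist_force": force on the tool from outside, world axes, zero at the start; "torque": the same for the moment, N m; "gripper_width": finger opening in m; "grasp_force": force on a finger pad.
Only numpy, scipy, OpenCV 4.12 (cv2) and the standard library are available. Lean on these libraries where they do the work, as an engineer would, in place of code of your own. Each camera call takes 0.05 s, during which the arm holds its last target. There are 200 camera calls.

### The job

Hang the blue parts bin on the empty right-hand place of the grey louvre stand, beside the green bin: lift it over the aluminium rail, lower it so that the lip at its back drops behind the rail, and press it down gently until it is fully home on the rail with the yellow spring clip pushed back by the lip. Then let go, and leave the timer, the tape roll and the bur block where they are.

Things in the scene. Friction and masses are not known exactly. Their poses are not given: they have to be found in the camera images.
- bin: Loose open bin, blue plastic, 0.14-0.28 kg, 95 mm deep (x), 56 wide (y), 60 high, walls 3. Origin: centre of underside, z up; low front (34 high, white label) at -x, full-height back wall at +x (outer face x = 47.5). Behind the back wall's top a hooked lip, 50 wide: 3 mm top to x = 60.5, from which a flange 5 thick (x = 55.5 to 60.5) hangs down to z = 37, lower edge rounded.
- lip_channel (a point): On the bin at (51.5, 0, 57) mm: middle of the underside of the lip's top, in the 8 mm channel, open below and at both ends, between back wall and flange. The flange reaches 20 mm below this point. Axes as the bin's. Fully home, this point sits on the rail's top edge.
- grip (a point): On the bin at (22, 0, 42) mm: midway between the side walls, 18 mm below their rim, a good place to grip across y (56 mm) from above; the side walls are flat, parallel and full height from x = -12 to +47 mm. Axes as the bin's. Grip firmly (the walls bear 60 N): pressing the lip down tends to turn the bin in the fingers.
- stand: Fixed grey louvre stand, sheet 300 mm wide, 155 high. Origin: on the desk below the middle of the sheet's front; x points away from the robot, y left, z up. Along its front an aluminium rail: upright strip x = -18 to -14, rounded top, end caps at y = +-142; the flange drops into the 11 mm gap behind it. Base plate 8 thick, x = -90 to 40. A fixed green bin hangs at y = +80 as a model.
- hang_spot (a point): Fixed point of the stand: middle of the empty place (stand y = -60 mm, over the clip), mid-thickness of the rail strip (stand x = -16), height 135 mm; axes as the stand's. The rail is clamped in slots: its top edge is firmly set anywhere from 120 to 150 mm above the desk, which this point does not show; find it by touch or sight.
- clip (a joint): Yellow spring clip, 22 mm wide, in the gap behind the rail at stand y = -60. 0 = out; metres pushed back toward the sheet, at most 0.009. Its ramp runs from 2 to 17 mm below the rail's top; the flange pushes it back, to about 0.004 with the bin home and let go, up to 0.006 while held. It resists with 5 to 10 N, more than the bin's weight; beyond it the rail is a hard stop.
- timer: White cube-like kitchen timer with a grey dial, 46x48x46 mm, loose bystander. Origin: centre of underside.
- tape_roll: Roll of beige tape lying flat, 68x69x19 mm, loose bystander. Origin: centre of underside.
- bur_block: Blue block with small burs standing in it, 30x62x40 mm, loose bystander. Origin: centre of underside.

How it is judged:
On the way, in this order (a step that is already met when the one before it is completed fails the run):
1. the bin is lifted off the desk, clip untouched (height (world z) of bin above 0.08 m and value of joint clip below 0.001 m), for 0.1 s.
2. the lip is behind the rail and has pushed the clip back (value of joint clip above 0.0033 m and contact force between bin and stand above 0.5 N), for 0.2 s.
At the end, for the whole second after the job is handed in: The blue bin hangs at rest on the rail, carried by the stand alone, lip behind the rail, clip kept pushed back by more than 3.3 mm (only so in the last 4 mm of the way down); within 20 mm sideways of the clip's middle and 0.17 rad of upright and square to the stand (value of joint clip above 0.0033 m and x of bin in the frame of stand between -0.075 and -0.06 m and y of bin in the frame of stand between -0.08 and -0.04 m and z of bin in the frame of stand between 0.055 and 0.1 m and angle between bin's own z axis and vertical below 0.17 rad and angle between the x axis of bin and the x axis of stand, either way round below 0.17 rad and contact force between bin and stand above 0.8 N and linear speed of bin below 0.02 m/s); the robot touches nothing.
It fails at once if the bin is forced against the stand with more than 60 N (all their contacts added up) (contact force between bin and stand above 60 N).
It fails at once if the timer is disturbed (moved more than 15 mm) (distance of timer from where it was at the start of the episode above 0.015 m).
It fails at once if the tape roll is disturbed (moved more than 15 mm) (distance of tape_roll from where it was at the start of the episode above 0.015 m).
It fails at once if the bur block is disturbed (moved more than 15 mm) (distance of bur_block from where it was at the start of the episode above 0.015 m).
It also fails if it takes over 48 s, if anything falls off the work surface, if the arm or the gripper's body presses on something with over 40 N, if the wrist force passes 120 N, or if a joint passes its speed limit or range.

## Working session

There is one attempt and no reset: what is moved stays moved. The work goes in short steps, Python scripts to look and compute and a shell command to move; the robot and the scene stay as the last step left them, time stands still between calls to the robot, and variables do not carry over. Pictures are saved under pics/ and viewed, at most 10 in all, crops included, and the job is handed in when it is done.

```bash
mkdir -p pics; python3 - <<'E'
from plant import r
import cv2,numpy as np
s=r.get_state();print({k:np.round(v,3).tolist() for k,v in s.items()})
for n in("scene","top"):
    c=r.capture(n);cv2.imwrite(f"pics/{n}0.png",c["frame"][...,::-1]);np.savez(f"{n}0.npz",**c);print(n,c["eye"],c["rotation"])
E
```

```text
{'clock': 0.0, 'joints': [-1.343, 0.537, -0.004, 1.539, 0.003, 1.067, -0.071], 'qvel': [-0.0, -0.001, 0.001, 0.001, -0.0, -0.001, -0.001], 'joint_efforts': [0.0, -57.099, 0.991, -25.16, -0.056, 0.018, 0.0], 'tcp_pos': [0.188, 0.622, 0.238], 'tcp_rot': [0.146, 0.989, -0.001, -0.0], 'wrist_force': [-0.195, -0.632, 1.081], 'torque': [0.01, -0.031, -0.002], 'grasp_force': 0.0, 'gripper_width': 0.088}
scene [-0.54996295 -0.5525769   0.67927052] [ 0.73751127 -0.40362749  0.26726805 -0.47088191]
top [0.24900224 0.09851503 1.49036571] [-0.70062124  0.70732779 -0.0628883   0.06973045]
```

View pics/scene0.png

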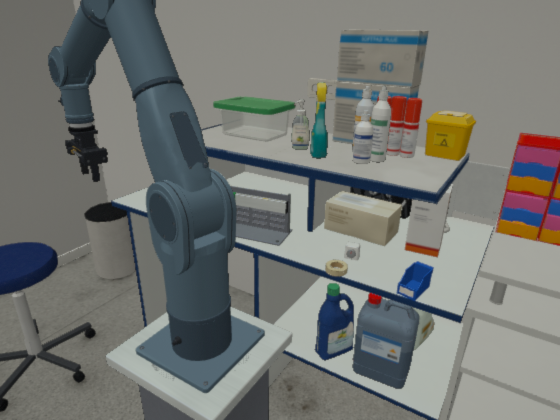

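View pics/top0.png

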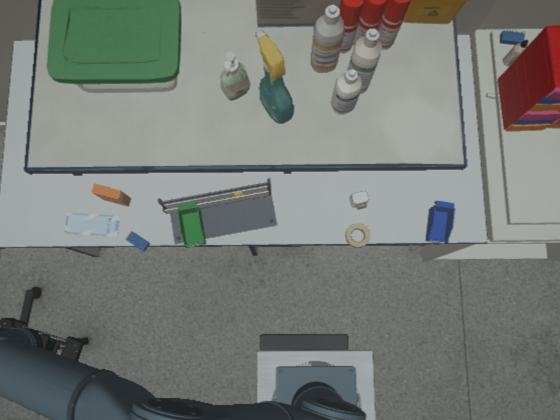

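The scene view shows the grey stand at (260,210) and the blue bin at (415,280). In the top view the bin is at (440,222), the stand at about (220,215) with the yellow clip at (238,195), the timer at (360,199), the tape at (357,235) and the bur block at (138,241). A shelf overhangs behind row 170.

```bash
cat > h.py <<'E'
import numpy as np,cv2
from scipy.spatial.transform import Rotation as R
def cloud(c,T=None):
    d=c["depth"];h,w=d.shape;K=c["mtx"];u,v=np.meshgrid(np.arange(w),np.arange(h))
    P=np.stack([(u-K[0,2])/K[0,0]*d,(v-K[1,2])/K[1,1]*d,d],-1)
    if T is None:
        q=np.asarray(c["rotation"]);M=R.from_quat(q).as_matrix() if q.size==4 else q
        P=P@M.T+c["eye"]
    else: P=P@T[:3,:3].T+T[:3,3]
    P[d==0]=np.nan
    return P
E
python3 - <<'E'
from h import *
np.set_printoptions(precision=3,suppress=True)
c=np.load("top0.npz");P=cloud(c)
for n,u,v in [("bin",440,222),("timer",360,199),("tape",348,235),("shelfedge",300,166),("shelfedgeR",460,160),("clip",238,195),("bur",138,241),("desk",300,210),("deskL",30,220),("cornL",162,203),("cornR",270,185),("orange",110,194)]: print(n,P[v,u])
f=c["frame"];hsv=cv2.cvtColor(f,cv2.COLOR_RGB2HSV)
for n,(lo,hi,u0,u1,v0,v1) in dict(bin=((105,120,40),(130,255,255),415,465,195,250),green=((50,100,40),(75,255,255),165,215,195,255),yel=((20,120,100),(32,255,255),225,250,185,205)).items():
    m=np.zeros(hsv.shape[:2],bool);m[v0:v1,u0:u1]=cv2.inRange(hsv,np.array(lo),np.array(hi))[v0:v1,u0:u1]>0
    Q=P[m];Q=Q[~np.isnan(Q[:,0])];print(n,len(Q),Q.min(0),Q.max(0),np.median(Q,0))
    T=Q[Q[:,2]>Q[:,2].max()-.02];print(' top',T.min(0),T.max(0))
    rr=cv2.minAreaRect(T[:,:2].astype(np.float32)*1000);print(rr)
# stand: points z>0.06 with gray region
reg=P[180:245,150:285].reshape(-1,3)
for zlo,zhi in[(.1,.135),(.135,.2)]:
    Q=reg[(reg[:,2]>zlo)&(reg[:,2]<zhi)];print(zlo,len(Q),Q.min(0),Q.max(0),cv2.minAreaRect(Q[:,:2].astype(np.float32)*1000))
big=cv2.resize(f[150:255,150:470],None,fx=2.5,fy=2.5,interpolation=cv2.INTER_CUBIC);cv2.imwrite("pics/crop0.png",big[...,::-1])
E
```

```text
bin [ 0.505 -0.37   0.001]
timer [ 0.565 -0.135  0.048]
tape [ 0.467 -0.101  0.019]
shelfedge [0.6   0.043 0.268]
shelfedgeR [ 0.612 -0.347  0.263]
clip [0.562 0.204 0.128]
bur [0.455 0.496 0.025]
desk [ 0.545  0.033 -0.002]
deskL [0.523 0.82  0.003]
cornL [0.537 0.402 0.152]
cornR [0.588 0.118 0.128]
orange [0.574 0.556 0.104]
bin 586 [ 0.442 -0.393 -0.006] [ 0.554 -0.324  0.07 ] [ 0.499 -0.366  0.007]
 top [ 0.479 -0.393  0.05 ] [ 0.554 -0.329  0.07 ]
((513.2183227539062, -362.26287841796875), (55.91734313964844, 79.14373016357422), 78.90103912353516)
green 708 [0.429 0.295 0.072] [0.542 0.363 0.145] [0.488 0.334 0.082]
 top [0.457 0.299 0.126] [0.542 0.363 0.145]
((500.3403625488281, 333.0673522949219), (79.79609680175781, 55.39622116088867), 9.419862747192383)
yel 19 [0.56  0.196 0.122] [0.569 0.212 0.137] [0.566 0.204 0.131]
 top [0.56  0.196 0.122] [0.569 0.212 0.137]
((564.92138671875, 203.70736694335938), (6.151462078094482, 17.304676055908203), 12.88683795928955)
0.1 994 [0.433 0.118 0.1  ] [0.588 0.411 0.135] ((504.87298583984375, 254.2467041015625), (120.07535552978516, 297.0740966796875), 9.988059043884277)
0.135 596 [0.464 0.118 0.135] [0.596 0.412 0.164] ((525.67822265625, 257.70050048828125), (92.55011749267578, 299.1040344238281), 9.354776382446289)
```

View pics/crop0.png

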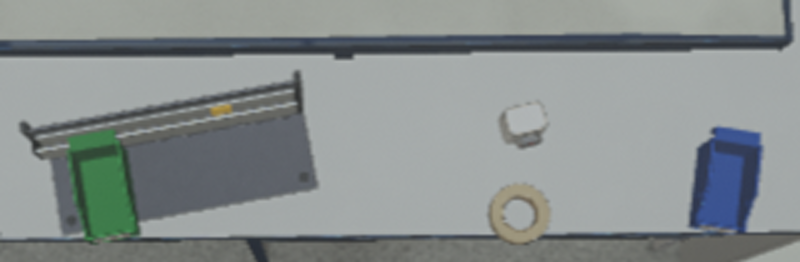

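```bash
python3 -m jog '{"dp":[[-3.2,-2.7,0],[-3.2,-2.7,0],[-3.2,-2.7,0],[-3.2,-2.7,0],[-3.2,-2.7,0],[-3.2,-2.7,0],[-3.2,-2.7,0],[-3.2,-2.7,0],[-3.2,-2.7,0],[-3.2,-2.7,0]],"twist":[-5.8,0,0,0,0,0,0,0,0,0]}' 1
python3 -m jog '{"dp":[[-1.2,-4.2,0],[-1.2,-4.2,0],[-1.2,-4.2,0],[-1.2,-4.2,0],[-1.2,-4.2,0],[-1.2,-4.2,0],[-1.2,-4.2,0],[-1.2,-4.2,0],[-1.2,-4.2,0],[-1.2,-4.2,0]],"twist":[0,0,0,0,0,0,0,0,0,0]}'
```

```text
clock: 1.1
tcp_pos: [0.4479, 0.2918, 0.2386]
tcp_rot: [0.096, 0.995, -0.0, -0.0]
wrist_force: [0.7, 2.1, -0.6]
gripper_width: 0.0881
grasp_force: 0.0
clock: 2.1
tcp_pos: [0.4843, -0.1434, 0.2386]
tcp_rot: [0.096, 0.995, 0.0, -0.0]
wrist_force: [-0.1, -0.0, -0.7]
gripper_width: 0.0881
grasp_force: 0.0
```

```bash
python3 -m jog '{"dp":[[-1.4,-4.2,0],[-1.4,-4.2,0],[-1.4,-4.2,0],[-1.4,-4.2,0],[-1.4,-4.2,0],[0,0,0],[0,0,0],[0,0,0],[0,0,0],[0,0,0]],"twist":[0,0,0,0,0,0,0,0,0,0]}'
cat >> h.py <<'E'
def wrist(r,name):
    s=r.get_state();c=r.capture("wrist");cv2.imwrite(f"pics/{name}.png",c["frame"][...,::-1])
    W=np.eye(4);W[:3,:3]=R.from_quat(s["tcp_rot"]).as_matrix();W[:3,3]=s["tcp_pos"]
    np.savez(name+".npz",W=W,**c)
    return c,cloud(c,W@c["T_tool_cam"]),W
E
python3 - <<'E'
from h import *
from plant import r
np.set_printoptions(precision=4,suppress=True)
c,P,W=wrist(r,"w1");print(W,c["T_tool_cam"])
hsv=cv2.cvtColor(c["frame"],cv2.COLOR_RGB2HSV);m=cv2.inRange(hsv,np.array((105,110,30)),np.array((130,255,255)))>0
Q=P[m];Q=Q[~np.isnan(Q[:,0])];print(len(Q),Q.min(0),Q.max(0))
for lo in(.054,.05):
    T=Q[(Q[:,2]>lo)&(Q[:,2]<.08)];print(len(T),T.min(0),T.max(0),np.median(T[:,2]),cv2.minAreaRect(T[:,:2].astype(np.float32)*1000))
E
```

```text
clock: 3.1
tcp_pos: [0.5136, -0.3599, 0.2388]
tcp_rot: [0.095, 0.995, 0.0, 0.0]
wrist_force: [0.4, -0.0, -0.6]
gripper_width: 0.088
grasp_force: 0.0
[[-0.9819  0.1895  0.0002  0.5136]
 [ 0.1895  0.9819  0.0006 -0.3599]
 [-0.0001  0.0006 -1.      0.2388]
 [ 0.      0.      0.      1.    ]] [[ 0.     -0.9513 -0.3082  0.0803]
 [ 1.     -0.      0.0003  0.0018]
 [-0.0003 -0.3082  0.9513 -0.1465]
 [ 0.      0.      0.      1.    ]]
6107 [ 0.4432 -0.4996 -0.0182] [ 0.8541 -0.0093  0.2484]
1029 [ 0.4762 -0.3917  0.054 ] [ 0.5588 -0.3275  0.0647] 0.06086849007861478 ((517.3402099609375, -360.6724548339844), (55.988914489746094, 76.6092758178711), 80.6551742553711)
1113 [ 0.4711 -0.3917  0.0501] [ 0.5588 -0.3268  0.0647] 0.060774053232024006 ((515.3322143554688, -360.3111877441406), (55.91896057128906, 80.61845397949219), 80.23700714111328)
```

View pics/w1.png

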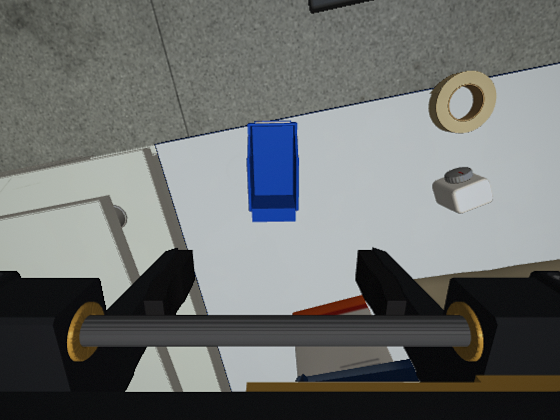

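The bin is at (272,170) with its lip down-image, square to the tool; width 56 mm and rim height 61 mm agree with the given sizes. I'll check the cabinet on the left before going down.

```bash
python3 - <<'E'
from h import *
np.set_printoptions(precision=3,suppress=True)
c=np.load("w1.npz");P=cloud(c,c["W"]@c["T_tool_cam"])
for u,v in[(180,200),(150,165),(130,180),(60,250),(120,215),(200,220),(190,160),(215,300),(330,320)]:print(u,v,P[v,u])
E
```

```text
180 200 [ 0.523 -0.488  0.002]
150 165 [ 0.469 -0.504  0.021]
130 180 [ 0.481 -0.529  0.03 ]
60 250 [ 0.52  -0.565  0.127]
120 215 [ 0.519 -0.551  0.038]
200 220 [ 0.556 -0.469  0.001]
190 160 [ 0.475 -0.461 -0.001]
215 300 [ 0.683 -0.481  0.001]
330 320 [ 0.49  -0.339  0.318]
```

Cabinet starts at y≈-0.50, so there is room for the body (to -0.454). Going down and gripping.

```bash
python3 -m jog '{"dp":[[-0.3,0,2.4],[0,0,2.4],[0,0,2.4],[0,0,2.4],[0,0,2.4],[0,0,2.4],[0,0,2.4],[0,0,2.4],[0,0,1.2],[0,0,1.2]],"twist":[-1,0,0,0,0,0,0,0,0,0]}' 1
python3 -m jog '{"dp":[[0,0,0],[0,0,0],[0,0,0],[0,0,0],[0,0,0],[0,0,0],[0,0,0],[0,0,0],[0,0,0],[0,0,0]],"twist":[0,0,0,0,0,0,0,0,0,0]}' 0 50
```

```text
clock: 4.15
tcp_pos: [0.5164, -0.3617, 0.0223]
tcp_rot: [0.087, 0.996, -0.0, 0.0]
wrist_force: [-0.3, 0.7, 0.4]
gripper_width: 0.0883
grasp_force: 0.0
clock: 5.15
tcp_pos: [0.5167, -0.3623, 0.0236]
tcp_rot: [0.087, 0.996, -0.0, 0.001]
wrist_force: [-1.2, 0.1, 6.1]
gripper_width: 0.0555
grasp_force: 50.0
```

```bash
python3 -m jog '{"dp":[[0,0,-1],[0,0,-2],[0,0,-2.4],[0,0,-2.4],[0,0,-2.4],[0,0,-2.4],[0,0,-2.4],[0,0,-2.4],[0,0,-1.6],[0,0,0]],"twist":[0,0,0,0,-4,-4,-4,-4,-3.6,0]}'
python3 -m jog '{"dp":[[-0.2,1,0],[-0.2,2,0],[-0.2,3,0],[-0.2,3.4,0],[-0.2,3.4,0],[-0.2,3.4,0],[-0.2,3.4,0],[-0.3,3.4,0],[-0.3,3.4,0],[-0.3,3.4,0]],"twist":[0,0,0,0,0,0,0,0,0,0]}'
python3 -m jog '{"dp":[[-0.2,3.4,0],[-0.2,3.4,0],[-0.3,3.4,0],[-0.3,3.4,0],[-0.3,3.4,0],[-0.3,3.4,0],[-0.3,2.6,0],[-0.2,1.5,0],[0,0,0],[0,0,0]],"twist":[0,0,0,0,0,0,0,0,0,0]}'
python3 - <<'E'
from h import *
from plant import r
np.set_printoptions(precision=4,suppress=True)
c,P,W=wrist(r,"w2");print(W)
E
```

```text
clock: 6.15
tcp_pos: [0.5169, -0.3627, 0.2153]
tcp_rot: [-0.083, 0.997, -0.001, 0.002]
wrist_force: [0.3, 0.4, -3.6]
gripper_width: 0.0556
grasp_force: 50.0
clock: 7.15
tcp_pos: [0.4875, -0.0619, 0.2114]
tcp_rot: [-0.083, 0.997, 0.0, -0.001]
wrist_force: [0.5, -0.1, -2.6]
gripper_width: 0.0556
grasp_force: 50.0
clock: 8.15
tcp_pos: [0.4688, 0.1796, 0.2121]
tcp_rot: [-0.083, 0.997, -0.001, -0.001]
wrist_force: [-0.6, -0.5, -3.6]
gripper_width: 0.0558
grasp_force: 50.0
[[-0.9862 -0.1653 -0.0012  0.4688]
 [-0.1653  0.9862 -0.0014  0.1796]
 [ 0.0014 -0.0012 -1.      0.2121]
 [ 0.      0.      0.      1.    ]]
```

View pics/w2.png

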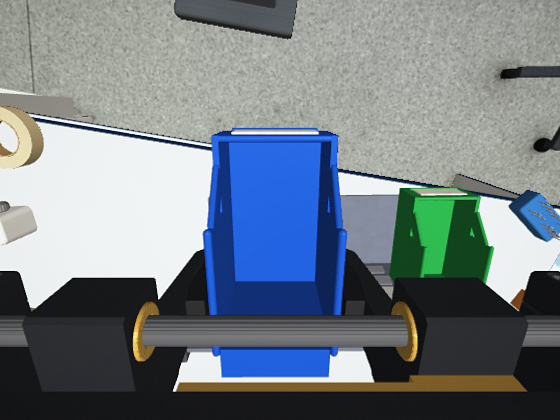

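The held bin is square in the fingers. The green bin is visible at (440,240), but the fingers hide the rail. I'll measure the relative geometry from the top camera, which sees both bins and the rail.

```bash
cat > m.py <<'E'
from h import *
from plant import r
np.set_printoptions(precision=4,suppress=True)
c=r.capture("top");P=cloud(c);np.savez("top1.npz",**c)
hsv=cv2.cvtColor(c["frame"],cv2.COLOR_RGB2HSV)
def an(n,Q,zmin):
    Q=Q[~np.isnan(Q[:,0])];T=Q[(Q[:,2]>zmin)]
    print(n,len(T),np.percentile(T[:,2],[10,50,90]),cv2.minAreaRect(T[:,:2].astype(np.float32)*1000))
c0=np.load("top0.npz");P0=cloud(c0);h0=cv2.cvtColor(c0["frame"],cv2.COLOR_RGB2HSV)
g=(cv2.inRange(h0,np.array((50,100,40)),np.array((75,255,255)))>0);g[:190]=0;g[:,:165]=0;g[:,215:]=0
an("green top",P0[g],.125)
wp=np.load("w2.npz");Pw=cloud(wp,wp["W"]@wp["T_tool_cam"]);hw=cv2.cvtColor(wp["frame"],cv2.COLOR_RGB2HSV)
g=(cv2.inRange(hw,np.array((50,100,40)),np.array((75,255,255)))>0);an("green wrist",Pw[g],.12)
b=(cv2.inRange(hsv,np.array((105,110,30)),np.array((130,255,255)))>0);b[:,:180]=0;b[:,300:]=0
an("blue",P[b],.2)
# rail in stand frame
th=np.radians(9.7);S=np.array([[np.cos(th),np.sin(th)],[-np.sin(th),np.cos(th)]])
reg=P0[180:245,150:285].reshape(-1,3);f0=c0["frame"][180:245,150:285].reshape(-1,3)
xy=(reg[:,:2]-[.565,.204])@S.T
for y0,y1 in[(-.05,-.02),(-.02,.02),(.02,.06)]:
    print("band",y0)
    k=(xy[:,1]>y0)&(xy[:,1]<y1)&(np.abs(xy[:,0])<.03)
    for xb in np.arange(-.03,.03,.003):
        q=k&(xy[:,0]>=xb)&(xy[:,0]<xb+.003)
        if q.any():print("%.3f z %.3f-%.3f col"%(xb,reg[q,2].min(),reg[q,2].max()),f0[q].mean(0).round())
cv2.imwrite("pics/t1.png",cv2.resize(c["frame"][160:260,150:300],None,fx=5,fy=5,interpolation=cv2.INTER_CUBIC)[...,::-1])
E
python3 m.py
```

```text
green top 153 [0.1337 0.1378 0.1418] ((500.3403625488281, 333.0673522949219), (79.79609680175781, 55.39622116088867), 9.419862747192383)
green wrist 1493 [0.1217 0.1296 0.139 ] ((474.4368896484375, 285.629150390625), (160.47726440429688, 66.27360534667969), 82.31427001953125)Traceback (most recent call last):
  File "m.py", line 15, in <module>
    an("blue",P[b],.2)
    ~~^^^^^^^^^^^^^^^^
  File "m.py", line 8, in an
    print(n,len(T),np.percentile(T[:,2],[10,50,90]),cv2.minAreaRect(T[:,:2].astype(np.float32)*1000))
                   ~~~~~~~~~~~~~^^^^^^^^^^^^^^^^^^^
    return _quantile_unchecked(
        a, q, axis, out, overwrite_input, method, keepdims, weights)
    return _ureduce(a,
                    func=_quantile_ureduce_func,
    ...<5 lines>...
                    overwrite_input=overwrite_input,
                    method=method)
    r = func(a, **kwargs)
    result = _quantile(arr,
                       quantiles=q,
    ...<2 lines>...
                       out=out,
                       weights=wgt)
    slices_having_nans = np.isnan(arr[-1, ...])
                                  ~~~^^^^^^^^^
IndexError: index -1 is out of bounds for axis 0 with size 0
```

```bash
sed -i 's/^c=r.capture.*$/c=dict(np.load("top0.npz"))/; /^hsv=/d; /^b=/d; /^an("blue"/d; /^cv2.imwrite/d' m.py
cat >> m.py <<'E'
bl=cv2.inRange(hw,np.array((105,110,30)),np.array((130,255,255)))>0
W=wp["W"];tool=(Pw-W[:3,3])@W[:3,:3]
for v in range(335,385,5):
    row=bl[v,235:320];q=tool[v,235:320][row]
    if len(q):print(v,len(q),np.nanmedian(q,0))
k=bl.copy();k[:,:180]=0;k[:,370:]=0;k[:225]=0
q=tool[k];q=q[(~np.isnan(q[:,0]))&(np.abs(q[:,1])<.04)];print("blue tool-frame",q.min(0),q.max(0))
k=g.copy();q=Pw[k];q=q[(q[:,2]>.125)&(q[:,1]<.40)];print("greenw",len(q),np.percentile(q[:,2],[5,50,80,95,99]),cv2.minAreaRect(q[:,:2].astype(np.float32)*1000))
E
python3 m.py
```

```text
green top 153 [0.1337 0.1378 0.1418] ((500.3403625488281, 333.0673522949219), (79.79609680175781, 55.39622116088867), 9.419862747192383)
green wrist 1493 [0.1217 0.1296 0.139 ] ((474.4368896484375, 285.629150390625), (160.47726440429688, 66.27360534667969), 82.31427001953125)
band -0.05
-0.030 z 0.003-0.016 col [ 94.  99. 106.]
-0.027 z 0.004-0.013 col [ 94.  99. 106.]
-0.024 z 0.004-0.014 col [ 95. 100. 107.]
-0.021 z 0.004-0.011 col [ 95.  99. 106.]
-0.018 z 0.005-0.012 col [ 95. 100. 106.]
-0.015 z 0.006-0.015 col [ 95.  99. 106.]
-0.012 z 0.002-0.140 col [104. 106. 104.]
-0.009 z 0.004-0.138 col [121. 126. 128.]
-0.006 z 0.004-0.015 col [ 95.  99. 106.]
-0.003 z 0.003-0.015 col [ 96. 100. 107.]
-0.000 z 0.004-0.035 col [ 94.  98. 104.]
0.003 z -0.000-0.135 col [105. 107. 107.]
0.006 z 0.004-0.160 col [102. 105. 106.]
0.009 z 0.137-0.161 col [ 96. 100. 104.]
band -0.02
-0.030 z 0.006-0.015 col [ 94.  99. 106.]
-0.027 z 0.006-0.015 col [ 94.  99. 106.]
-0.024 z 0.002-0.012 col [ 95.  99. 106.]
-0.021 z 0.001-0.014 col [ 95.  99. 106.]
-0.018 z 0.004-0.012 col [ 95.  99. 106.]
-0.01
[... 675 characters left out ...]
-0.009 z 0.008-0.137 col [118. 123. 127.]
-0.006 z 0.002-0.011 col [ 94.  99. 106.]
-0.003 z 0.003-0.013 col [ 95.  99. 106.]
-0.000 z 0.006-0.118 col [ 93.  97. 102.]
0.003 z 0.003-0.145 col [106. 109. 107.]
0.006 z -0.002-0.160 col [94. 98. 99.]
0.009 z 0.131-0.160 col [102. 107. 111.]
350 85 [-0.0234  0.0028 -0.0371]
355 85 [-0.0264  0.0028 -0.0369]
360 85 [-0.0292  0.0028 -0.037 ]
365 85 [-0.0319  0.0028 -0.0371]
370 85 [-0.0348  0.0028 -0.0371]
375 85 [-0.0379  0.0029 -0.037 ]
blue tool-frame [-0.0394 -0.0337 -0.083 ] [0.0355 0.0392 0.022 ]
greenw 1085 [0.1256 0.1329 0.1385 0.1396 0.1401] ((473.724853515625, 285.3396911621094), (161.79566955566406, 59.52648162841797), 80.38494873046875)
```

```bash
python3 -m jog '{"dp":[[0,0.5,1],[0,0.5,1.5],[0,0,1.5],[0,0,1.5],[0,0,1.5],[0,0,1],[-1,0,0],[-1.5,0,0],[-1,0,0],[0,0,0]],"twist":[0,0,0,0,0,0,0,0,0,0]}'
python3 -m jog '{"dp":[[-0.7,0,0],[-0.5,0,0],[-0.2,0,0],[0,0,0],[0,0,0],[0,0,0],[0,0,0],[0,0,0],[0,0,0],[0,0,0]],"twist":[0,0,0,0,0,0,0,0,0,0]}'
python3 - <<'E'
from h import *
from plant import r
c=r.capture("scene");f=c["frame"];np.savez("scene1.npz",**c)
cv2.imwrite("pics/s1.png",cv2.resize(f[160:260,190:310],None,fx=5,fy=5,interpolation=cv2.INTER_CUBIC)[...,::-1])
E
```

```text
clock: 9.25
tcp_pos: [0.5043, 0.1968, 0.1333]
tcp_rot: [-0.083, 0.997, 0.0, 0.001]
wrist_force: [-0.5, 0.3, -3.2]
gripper_width: 0.0557
grasp_force: 50.0
clock: 10.25
tcp_pos: [0.5158, 0.1989, 0.1327]
tcp_rot: [-0.083, 0.997, -0.0, -0.0]
wrist_force: [0.8, -0.6, -2.9]
gripper_width: 0.0556
grasp_force: 50.0
```

View pics/s1.png

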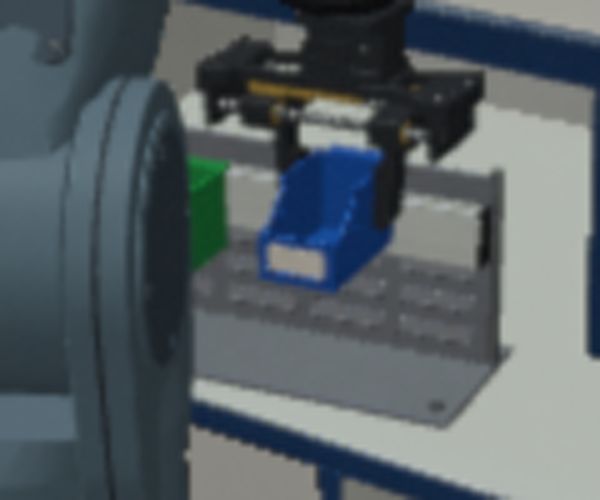

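The bin is in front of the empty place, just above the rail's level and below the green bin's right side. Next I'll feel for the rail's front face with the back wall.

```bash
python3 -m jog '{"dp":[[-0.3,0,0],[-0.3,0,0],[-0.3,0,0],[-0.2,0,0],[0,0,0],[0,0,0],[0,0,0],[0,0,0],[0,0,0],[0,0,0]],"twist":[0,0,0,0,0,0,0,0,0,0]}'
python3 -m jog '{"dp":[[-0.1,0,0],[-0.1,0,0],[0,0,0],[0,0,0],[0,0,0],[0,0,0],[0,0,0],[0,0,0],[0,0,0],[0,0,0]],"twist":[0,0,0,0,0,0,0,0,0,0]}'
```

```text
clock: 11.3
tcp_pos: [0.5267, 0.2007, 0.1327]
tcp_rot: [-0.083, 0.997, -0.0, 0.0]
wrist_force: [-0.2, 0.1, -3.2]
gripper_width: 0.0554
grasp_force: 50.0
clock: 12.3
tcp_pos: [0.5287, 0.201, 0.1327]
tcp_rot: [-0.083, 0.997, -0.0, 0.0]
wrist_force: [-0.5, -0.1, -3.0]
gripper_width: 0.0554
grasp_force: 50.0
```

```bash
python3 -m jog '{"dp":[[-0.1,0,0],[0,0,0],[0,0,0],[0,0,0],[0,0,0],[0,0,0],[0,0,0],[0,0,0],[0,0,0],[0,0,0]],"twist":[0,0,0,0,0,0,0,0,0,0]}'
python3 -m jog '{"dp":[[-0.1,0,0],[0,0,0],[0,0,0],[0,0,0],[0,0,0],[0,0,0],[0,0,0],[0,0,0],[0,0,0],[0,0,0]],"twist":[0,0,0,0,0,0,0,0,0,0]}'
```

```text
clock: 13.3
tcp_pos: [0.5297, 0.2012, 0.1327]
tcp_rot: [-0.083, 0.997, -0.0, -0.0]
wrist_force: [-0.7, 0.3, -3.6]
gripper_width: 0.0559
grasp_force: 50.0
clock: 14.3
tcp_pos: [0.5307, 0.2014, 0.1328]
tcp_rot: [-0.083, 0.997, 0.0, 0.0]
wrist_force: [-0.1, 0.8, -4.4]
gripper_width: 0.0555
grasp_force: 50.0
```

```bash
python3 -m jog '{"dp":[[-0.1,0,0],[0,0,0],[0,0,0],[0,0,0],[0,0,0],[0,0,0],[0,0,0],[0,0,0],[0,0,0],[0,0,0]],"twist":[0,0,0,0,0,0,0,0,0,0]}'
python3 -m jog '{"dp":[[-0.1,0,0],[0,0,0],[0,0,0],[0,0,0],[0,0,0],[0,0,0],[0,0,0],[0,0,0],[0,0,0],[0,0,0]],"twist":[0,0,0,0,0,0,0,0,0,0]}'
```

```text
clock: 15.3
tcp_pos: [0.5312, 0.2015, 0.1326]
tcp_rot: [-0.083, 0.997, -0.0, -0.0]
wrist_force: [-5.3, -1.9, -0.0]
gripper_width: 0.0552
grasp_force: 50.0
clock: 16.3
tcp_pos: [0.5313, 0.2014, 0.1325]
tcp_rot: [-0.084, 0.996, -0.0, -0.001]
wrist_force: [-7.4, -2.3, 2.1]
gripper_width: 0.0559
grasp_force: 50.0
```

Wall touched the rail at TCP x≈0.531. I'll back off 2 mm from that contact, which centres the rail in the channel, and lower.

```bash
python3 -m jog '{"dp":[[0.2,0,0],[0.13,0,0],[0,0,0.2],[0,0,0.2],[0,0,0.2],[0,0,0.2],[0,0,0.2],[0,0,0.2],[0,0,0],[0,0,0]],"twist":[0,0,0,0,0,0,0,0,0,0]}'
```

```text
clock: 17.3
tcp_pos: [0.5294, 0.2012, 0.1207]
tcp_rot: [-0.083, 0.997, -0.0, 0.0]
wrist_force: [-0.4, 0.3, -1.5]
gripper_width: 0.0557
grasp_force: 50.0
```

```bash
python3 -m jog '{"dp":[[0,0,0.1],[0,0,0.1],[0,0,0.1],[0,0,0.1],[0,0,0.1],[0,0,0],[0,0,0],[0,0,0],[0,0,0],[0,0,0]],"twist":[0,0,0,0,0,0,0,0,0,0]}'
```

```text
clock: 18.3
tcp_pos: [0.5293, 0.2011, 0.1157]
tcp_rot: [-0.083, 0.997, -0.0, -0.0]
wrist_force: [-0.5, 0.3, -2.4]
gripper_width: 0.0561
grasp_force: 50.0
```

```bash
python3 -m jog '{"dp":[[0,0,0.1],[0,0,0.1],[0,0,0.1],[0,0,0.1],[0,0,0.1],[0,0,0],[0,0,0],[0,0,0],[0,0,0],[0,0,0]],"twist":[0,0,0,0,0,0,0,0,0,0]}'
```

```text
clock: 19.3
tcp_pos: [0.5292, 0.2012, 0.1107]
tcp_rot: [-0.083, 0.997, 0.0, -0.0]
wrist_force: [-3.5, 0.3, 1.1]
gripper_width: 0.0556
grasp_force: 50.0
```

Clip contact begins (−x force and upward force). Continuing.

```bash
python3 -m jog '{"dp":[[0,0,0.1],[0,0,0.1],[0,0,0.1],[0,0,0.1],[0,0,0],[0,0,0],[0,0,0],[0,0,0],[0,0,0],[0,0,0]],"twist":[0,0,0,0,0,0,0,0,0,0]}'
python3 -m jog '{"dp":[[0,0,0.1],[0,0,0.1],[0,0,0],[0,0,0],[0,0,0],[0,0,0],[0,0,0],[0,0,0],[0,0,0],[0,0,0]],"twist":[0,0,0,0,0,0,0,0,0,0]}'
```

```text
clock: 20.3
tcp_pos: [0.5292, 0.2011, 0.1066]
tcp_rot: [-0.083, 0.997, -0.0, -0.0]
wrist_force: [-5.2, -0.9, 3.3]
gripper_width: 0.0555
grasp_force: 50.0
clock: 21.3
tcp_pos: [0.5292, 0.2011, 0.1047]
tcp_rot: [-0.083, 0.997, -0.0, -0.0]
wrist_force: [-5.3, -0.5, 4.7]
gripper_width: 0.0557
grasp_force: 50.0
```

```bash
python3 -m jog '{"dp":[[0,0,0.1],[0,0,0.1],[0,0,0],[0,0,0],[0,0,0],[0,0,0],[0,0,0],[0,0,0],[0,0,0],[0,0,0]],"twist":[0,0,0,0,0,0,0,0,0,0]}'
python3 -m jog '{"dp":[[0,0,0.1],[0,0,0],[0,0,0],[0,0,0],[0,0,0],[0,0,0],[0,0,0],[0,0,0],[0,0,0],[0,0,0]],"twist":[0,0,0,0,0,0,0,0,0,0]}'
```

```text
clock: 22.3
tcp_pos: [0.5291, 0.2011, 0.1028]
tcp_rot: [-0.083, 0.997, -0.0, -0.0]
wrist_force: [-6.6, -0.4, 5.3]
gripper_width: 0.0558
grasp_force: 50.0
clock: 23.3
tcp_pos: [0.5291, 0.2011, 0.1018]
tcp_rot: [-0.083, 0.997, -0.0, -0.0]
wrist_force: [-6.4, -0.3, 5.6]
gripper_width: 0.0556
grasp_force: 50.0
```

```bash
python3 -m jog '{"dp":[[0,0,0.1],[0,0,0],[0,0,0],[0,0,0],[0,0,0],[0,0,0],[0,0,0],[0,0,0],[0,0,0],[0,0,0]],"twist":[0,0,0,0,0,0,0,0,0,0]}'
python3 -m jog '{"dp":[[0,0,0.1],[0,0,0],[0,0,0],[0,0,0],[0,0,0],[0,0,0],[0,0,0],[0,0,0],[0,0,0],[0,0,0]],"twist":[0,0,0,0,0,0,0,0,0,0]}'
```

```text
clock: 24.3
tcp_pos: [0.5285, 0.2009, 0.1002]
tcp_rot: [-0.083, 0.997, -0.0, -0.001]
wrist_force: [-5.6, -0.3, 2.9]
gripper_width: 0.0555
grasp_force: 50.0
clock: 25.3
tcp_pos: [0.5287, 0.201, 0.0999]
tcp_rot: [-0.083, 0.997, -0.0, -0.001]
wrist_force: [-8.2, -1.6, 9.5]
gripper_width: 0.0556
grasp_force: 50.0
```

```bash
python3 -m jog '{"dp":[[0,0,0.1],[0,0,0],[0,0,0],[0,0,0],[0,0,0],[0,0,0],[0,0,0],[0,0,0],[0,0,0],[0,0,0]],"twist":[0,0,0,0,0,0,0,0,0,0]}'
```

```text
clock: 26.3
tcp_pos: [0.5291, 0.2011, 0.0993]
tcp_rot: [-0.083, 0.997, -0.0, -0.0]
wrist_force: [-8.2, -1.5, 10.7]
gripper_width: 0.0557
grasp_force: 50.0
```

```bash
python3 -m jog '{"dp":[[0,0,0.1],[0,0,0],[0,0,0],[0,0,0],[0,0,0],[0,0,0],[0,0,0],[0,0,0],[0,0,0],[0,0,0]],"twist":[0,0,0,0,0,0,0,0,0,0]}'
python3 - <<'E'
from h import *
from plant import r
np.set_printoptions(precision=4,suppress=True)
c,P,W=wrist(r,"w3")
hw=cv2.cvtColor(c["frame"],cv2.COLOR_RGB2HSV);bl=cv2.inRange(hw,np.array((105,110,30)),np.array((130,255,255)))>0
tool=(P-W[:3,3])@W[:3,:3]
for v in (355,370):print(v,np.nanmedian(tool[v,235:320][bl[v,235:320]],0))
for v in (215,230,250,280):
  q=tool[v][(bl[v])&(np.arange(560)>190)&(np.arange(560)<360)];i=np.argmin(q[:,2]);print(v,q[i])
o=np.load("w2.npz");to=cloud(o,o["T_tool_cam"]);ho=cv2.cvtColor(o["frame"],cv2.COLOR_RGB2HSV);bo=cv2.inRange(ho,np.array((105,110,30)),np.array((130,255,255)))>0
# tilt: fit front-floor/label-edge planes via lip + floor plane
for n,t,b in(("w2",to,bo),("w3",tool,bl)):
  q=t[150:270,240:310].reshape(-1,3);q=q[~np.isnan(q[:,0])]
  A=np.c_[q[:,:2],np.ones(len(q))];print(n,"floor plane",np.linalg.lstsq(A,q[:,2],rcond=None)[0])
E
```

```text
clock: 27.3
tcp_pos: [0.5296, 0.2012, 0.0986]
tcp_rot: [-0.083, 0.997, 0.0, 0.0]
wrist_force: [-8.5, -1.6, 12.3]
gripper_width: 0.0554
grasp_force: 50.0
355 [-0.0249  0.0028 -0.0385]
370 [-0.0331  0.0028 -0.0388]
215 [ 0.0381 -0.025  -0.0287]
230 [ 0.0354 -0.0247 -0.0385]
250 [nan nan nan]
280 [ 0.0136  0.0288 -0.0388]
w2 floor plane [-0.0004 -0.0012  0.0199]
w3 floor plane [ 0.0469 -0.0001  0.0198]
```

View pics/w3.png

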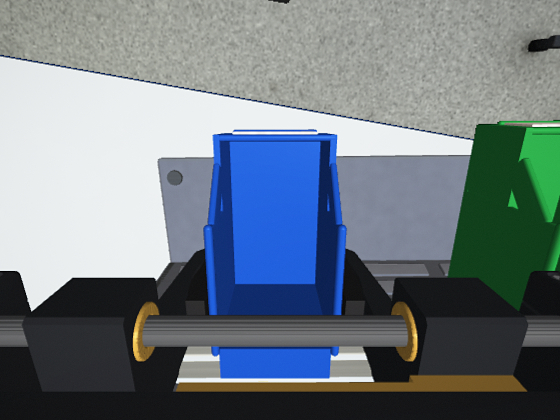

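The bin sits over the clip with its lip top at z≈0.1374, level with the green rim (0.138), and it has begun to pivot slightly in the fingers (0.047 rad). That means the lip is on the hard stop, so I'll let go and check.

```bash
python3 -m jog '{"dp":[[0,0,0],[0,0,0],[0,0,0],[0,0,0],[0,0,0],[0,0,0],[0,0,0],[0,0,0],[0,0,0],[0,0,0]],"twist":[0,0,0,0,0,0,0,0,0,0]}' 1
python3 -m jog '{"dp":[[0,0,0],[0,0,-1],[0,0,-1.5],[0,0,-1.5],[0,0,-1.5],[0,0,-1.5],[0,0,-1],[0,0,0],[0,0,0],[0,0,0]],"twist":[0,0,0,0,0,0,0,0,0,0]}'
python3 - <<'E'
from h import *
from plant import r
np.set_printoptions(precision=4,suppress=True)
c,P,W=wrist(r,"w4")
hw=cv2.cvtColor(c["frame"],cv2.COLOR_RGB2HSV)
th=np.arctan2(-W[1,0],-W[0,0]);S=np.array([[np.cos(th),np.sin(th)],[-np.sin(th),np.cos(th)]])
for n,lo,hi in(("blue",(105,110,30),(130,255,255)),("green",(50,100,40),(75,255,255))):
  m=cv2.inRange(hw,np.array(lo),np.array(hi))>0
  q=P[m];q=q[(~np.isnan(q[:,0]))&(q[:,2]>.06)&(q[:,2]<.16)]
  xy=q[:,:2]@S.T
  med=np.median(xy,0);k=np.abs(xy-med).max(1)<.09;q=q[k];xy=xy[k]
  t=q[:,2]>.13;print(n,"rim z",np.percentile(q[t,2],[20,50,80,97]),"stand x",xy[t,0].min(),xy[t,0].max(),"y",xy[t,1].min(),xy[t,1].max(),cv2.minAreaRect(q[t][:,:2].astype(np.float32)*1000))
  f=(q[:,2]<.085)&(np.abs(xy[:,1]-np.median(xy[t,1]))<.02);A=np.c_[xy[f],np.ones(f.sum())]
  print(f.sum(),"floor",np.linalg.lstsq(A,q[f,2],rcond=None)[0],np.median(q[f,2]))
E
```

```text
clock: 28.35
tcp_pos: [0.5294, 0.2012, 0.0977]
tcp_rot: [-0.083, 0.997, 0.0, 0.0]
wrist_force: [0.2, -0.8, 0.4]
gripper_width: 0.0882
grasp_force: 0.0
clock: 29.35
tcp_pos: [0.5289, 0.201, 0.1771]
tcp_rot: [-0.083, 0.997, -0.0, -0.001]
wrist_force: [-0.4, -0.0, -0.0]
gripper_width: 0.0882
grasp_force: 0.0
blue rim z [0.1356 0.137  0.1377 0.1385] stand x 0.5177085279407583 0.5924896075472135 y 0.08306955795813892 0.13985531068606807 ((529.0118408203125, 202.50440979003906), (74.57281494140625, 56.417781829833984), 10.279232025146484)
5094 floor [0.0608 0.0014 0.0448] 0.0772790814019987
green rim z [0.1334 0.1372 0.1384 0.1397] stand x 0.513922675164855 0.5917486476193532 y 0.21928424913202543 0.27690403860232776 ((503.939453125, 336.5588073730469), (77.44882202148438, 57.618995666503906), 10.10161018371582)
2717 floor [ 0.0035 -0.0027  0.0794] 0.08047420298819472
```

View pics/w4.png

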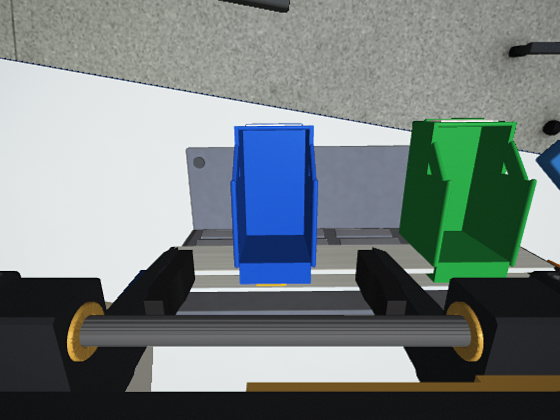

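The bin hangs over the clip with its rim level with the green bin's. The lip height matches to under 1 mm and the pitch is 0.06 rad. The clip shows just behind the lip at (270,285), and the open fingers are clear.

```bash
python3 -c "
from plant import r
print(r.finish_job())"
```

```text
the job is handed in; nothing more can be done
None
```

The blue bin is hanging on the empty right-hand place, measured level with the green bin to within 1 mm and tilted 0.06 rad. I let go and handed the job in at about 29 s; it returned no verdict. I didn't measure the clip's travel or re-check the timer, tape roll and bur block, but the arm kept clear of them.

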